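# Lock the tiffin carrier's crossbar with its pin

## Task

Lock the steel tiffin carrier: take the lock pin out of its parking socket, stand it in the hole on top of the lock block, and turn the round crossbar by its thumb wheel until the bar's hidden cross-hole comes under the pin and the pin drops into it. Then press the pin fully home, its collar down on the block, never forcing the pin or the wheel, and leave the katoris, the shaker and the thali where they are.

Things in the scene. Friction and masses are not known exactly. Their poses are not given: they have to be found in the camera images.
- carrier: Two-tier steel tiffin carrier, 136 mm across, on a round blue trivet (190 mm); stands firm. Two side straps carry a round level crossbar (22 mm diameter) over the lid, along this body's y, axis 155 mm above the table: thumb wheel at the -y end, lock block at the +y end, parking socket on the lock block's -x side. Origin: on the table under the centre; z up.
- lock_mouth (a point): Centre of the mouth of the upright 9 mm hole in the lock block's flat top (30 mm in x, 26 mm in y; 184 mm above the table). 18 mm down lies the crossbar; the hole goes on through the bar and out of the block's bottom, 48 mm below the mouth.
- cross_hole (a point): Point on the bar's axis, 29 mm under the lock mouth, inside the block. The bar's cross-hole, 10 mm wide, runs straight through the bar here, so it serves every half turn; start angle unknown, 45 deg or more out of line. The dropped pin stops at a spring ball below, some 10 mm short of home; pressing it past takes 8 to 20 N, most of it at the start; the ball then grips it.
- park_mouth (a point): Centre of the mouth of the parking socket: upright 9 mm through-hole in a 22 x 22 mm block, 20 mm deep, as high as the lock mouth and 55 mm from it in -x (carrier frame). The pin hangs in it at the start, collar on the mouth.
- wheel_centre (a point): Centre of the thumb wheel: plain steel disc, 70 mm diameter, 10 mm thick along the bar (28 mm hub, 6 mm thick, on each face); 33 mm free to the strap's bearing. Pinched by its faces at the rim's top it turns either way, several turns, 2 N at the rim, and stays put; a light pinch lets it swivel. Once the pin has dropped in, it rocks a few degrees and stops dead; over 15 N at the rim is forcing it.
- pin: Upright steel lock pin, 36 g: shank 8 mm diameter, ball nose, 54 mm long below the collar; collar 18 mm diameter, 3 mm thick; grip above it 14 mm diameter, 24 mm tall, flat top. Origin: centre of the collar's underside, z up the grip. Origin above the lock mouth: 36 mm on the unaligned bar (it may lean 5 deg), 7 to 17 mm dropped in by its own weight, 0 home. Over 25 N on it is forcing it.
- katoris_a: Bystander: three nested stainless steel katoris, 89 mm across, 53 mm tall together. Origin: centre of the underside.
- katoris_b: Bystander: another nest of three katoris, the same size. Origin: centre of the underside.
- shaker: Bystander: glass salt shaker with a steel cap, 44 mm across, 73 mm tall. Origin: centre of the underside.
- thali: Bystander: empty stainless steel thali plate, 280 mm across, 20 mm tall. Origin: centre of the underside.

How it is judged (in metres and radians):
On the way, in this order (a step that is already met when the one before it is completed fails the run):
1. the lock pin stands in the hole on top of the lock block (horizontal distance between pin and lock_mouth below 0.009 m and z of pin in the frame of lock_mouth below 0.046 m), for 0.2 s.
2. the pin has dropped into the crossbar's cross-hole (horizontal distance between pin and lock_mouth below 0.006 m and z of pin in the frame of lock_mouth below 0.024 m), for 0.1 s.
At the end, for the whole second after the job is handed in: The pin is through the block and the bar, released: its collar within 2 mm of the lock block's top, within 3 mm of the hole's centre, upright within 0.1 rad and at rest (z of pin in the frame of lock_mouth below 0.002 m and horizontal distance between pin and lock_mouth below 0.003 m and angle between pin's own z axis and vertical below 0.1 rad and linear speed of pin below 0.01 m/s); the robot touches nothing.
It fails at once if the pin is forced: pressed hard on the unaligned bar or the block, or jammed by forcing the wheel (contact force between pin and carrier above 60 N).
It fails at once if a bystander is pushed away (distance of any of katoris_a, katoris_b, shaker, thali from where it was at the start of the episode above 0.02 m).
It also fails if it takes over 72 s, if anything falls off the work surface, if the arm or the gripper's body presses on something with over 40 N, if the wrist force passes 120 N, or if a joint passes its speed limit or range.

## Robot

A 6-joint arm with a two-finger parallel gripper is mounted at the origin on the work surface. World frame = base frame: x ahead of the robot, y to its left, z up, the work surface at z = 0. Lengths are in m, angles in degrees, forces in N, time in s.
With the tool pointing down it reaches from about 0.375 to 0.9 m from the base axis. Payload 3.1 kg.
Tool frame: the origin (TCP) lies between the finger pads; the fingertips stand 22 mm ahead of it and the grasp point (between the pads) lies 3 mm ahead of it; z points along the fingers, y is the line along which they close (so a half turn about z gives the same grasp; the last joint's range is limited). The gripper opens to 87 mm and grips with 3 to 60 N. Pads are 19 mm wide; open, the fingers measure 117 mm over their backs; the gripper's body (75 mm by 190 mm) begins 51 mm behind the grasp point.
Start: joints at [59.158, 30.224, 82.088, -0, 67.689, -10.227], TCP at [0.22, 0.585, 0.245] pointing down, gripper open.
Joint ranges: [-176.69, 176.69], [-43.24, 126.21], [12.49, 139.97], [-82, 262], [0, 151.66], [-163.58, 163.58]. Speed limits (degrees/s): [159.86, 159.86, 180, 180, 180, 180].

## Interface

Orientations are given as a 3x3 rotation matrix whose columns are the frame's x, y, z axes.
In Python, from rig import bot, capture, search_frame, outline_of, spot_point gives the robot as it stands.
- The arm moves only by the tool jog_arm, never from a script. Its argument "rows" is text: rows parted by semicolons, each of 7 numbers parted by spaces: the opening, from 0 (shut) to 1 (fully open), then the shift along the tool's x, y, z as a fraction of full scale, then the turn, a rotation vector about the tool's x, y, z as a fraction of full scale. A call has 1 to 20 rows; each row is the pose to reach, as a shift and turn from the pose commanded when the call began, along the tool's axes at that moment; what a row does not reach only later rows make up. Full scale, the value 1, is 0.5 m for a shift and pi/4 rad for a turn. A row lasts 1/12 s, in which the tool goes at most 41.7 mm and 7.16 degrees, less where a joint would pass 70% of its speed; a pose out of reach is approached as far as the arm can. A call with a number of a shift or a turn outside -1 to 1 is refused whole. A call with a gripper value outside its range is refused whole. The fingers move at their own pace and stop on an object; the grip force is fixed at half the most. Time passes only in rows, so rows that repeat a pose let the fingers close. It gives the time, the measured TCP pose, the force, the opening and the grip force at its end, in the units of the state.
- bot.read_state(): the state, without advancing time (a new reading comes with each control period).
- capture(name): name is "side" or "top"; returns a dict with "pixels" (420x560x3 uint8, red, green, blue), "fx", "fy", "cx", "cy" (pixels), "R" (3x3) and "t" (3): a world point X has camera coordinates R X + t. Camera axes: x right, y down, z forward; pixel columns grow to the right and rows downward; lengths in m; the calibration is good to about 2 mm. A picture is of the moment at which its call begins. There is no depth.
- bot.hand_in(): hands the job in; it is judged then, once.
Trained networks look in a picture, given as the dict that the camera call returned (one of the last four; its "shot" number tells which), for a name from the list of things; names that differ only in an ending like _2 or _b are one class to them, and where a whole thing is asked for, a point or a joint stands for the part that bears it (a point fixed in the world has none). Each returns a list of dicts, best first, with "conf" (0 to 1); they miss things now and then, are a little off and sometimes report something else, mostly with a low value. They report only what shows in the picture. A call takes as long as a camera call.
- search_frame(label, picture): "point" ([x, y, z] in m, in world coordinates, good to about 4 mm: the middle of the surface that is visible of it).
- outline_of(label, picture): "region" (420x560 bool, what is visible of it).
- spot_point(label, picture): "point" ([x, y, z] in m, in world coordinates, good to about 4 mm: a listed point, or the origin of a listed thing).
The state is a dict: "time_s": time; "joint_positions": joint angles; "qvel": joint speeds; "tau": joint torques, N m; "position": TCP position; "tcp_rot": TCP orientation; "force": force on the tool from outside, world axes, zero at the start; "moment": the same for the moment, N m; "opening": opening from 0.0 (shut) to 1.0 (fully open); "grasp_force": force on a finger pad.
Only numpy, scipy, OpenCV 4.12 (cv2) and the standard library are available. Lean on these libraries where they do the work, as an engineer would, in place of code of your own. Each camera call takes 0.05 s, during which the arm holds its last target. There are 200 camera calls.

## Working session

There is one attempt and no reset: what is moved stays moved. The work goes in short steps, Python scripts to look and compute and a tool call to move; the robot and the scene stay as the last step left them, time stands still between calls to the robot, and variables do not carry over. Pictures are saved under pics/ and viewed, at most 11 in all, crops included, and the job is handed in when it is done.

Besides the shell and the picture viewer there is one more tool, called after "Emit:" as name(argument=value, ...) on one line, values as JSON. jog_arm: Moves the arm, as the interface text tells. Its arguments: {"type":"object","properties":{"rows":{"type":"string"}},"required":["rows"]}

```bash
ls; mkdir -p pics; cat > h.py <<'E'
import numpy as np, cv2
from rig import bot, capture, search_frame, outline_of, spot_point
np.set_printoptions(precision=4, suppress=True)
def save(n,p): cv2.imwrite(f'pics/{n}.png',cv2.cvtColor(p['pixels'],cv2.COLOR_RGB2BGR))
def proj(p,X): c=p['R']@np.array(X)+p['t']; return np.array([p['fx']*c[0]/c[2]+p['cx'],p['fy']*c[1]/c[2]+p['cy']])
def ray(p,uv):
    d=np.array([(uv[0]-p['cx'])/p['fx'],(uv[1]-p['cy'])/p['fy'],1]); R=np.array(p['R']); return -R.T@np.array(p['t']),R.T@d
def atz(p,uv,z): o,d=ray(p,uv); return o+d*(z-o[2])/d[2]
E
python3 - <<'E'
from h import *
s=bot.read_state(); print(s)
for c in('side','top'):
    p=capture(c); save(c+'0',p); print(c,p['fx'],p['cx'],p['cy'],-p['R'].T@p['t'])
    for l in['carrier','lock_mouth','cross_hole','park_mouth','wheel_centre','pin','katoris_a','shaker','thali']:
        print(l,[(np.round(d['point'],4),round(d['conf'],2),proj(p,d['point']).round()) for d in spot_point(l,p)[:3]])
E
python3 -c "
import cv2,numpy as np
a=[cv2.imread(f'pics/{c}0.png') for c in('side','top')]
[print(x.shape) for x in a]"
```

```text
pics
{'time_s': 0.0, 'joint_positions': array([ 59.1592,  30.2795,  82.1565,  -0.0017,  67.6898, -10.2262]), 'qvel': array([-0.0784,  0.0322, -0.0022,  0.0815,  0.0433,  0.0151]), 'tau': array([  0.0017, -44.0046, -17.6592,   0.0634,   0.0581,  -0.0002]), 'position': array([0.2197, 0.5844, 0.2436]), 'tcp_rot': array([[-0.936 ,  0.3521, -0.0011],
       [ 0.3521,  0.936 , -0.0019],
       [ 0.0004, -0.0022, -1.    ]]), 'force': array([-0.356 , -0.0947, -0.4858]), 'moment': array([-0.0836,  0.0215,  0.0194]), 'grasp_force': 0.0, 'opening': 0.9957332602659477}
side 476.9550003492567 281.97506144078716 210.86562388333692 [0.455  0.957  0.8043]
carrier []
lock_mouth [(array([0.581 , 0.0405, 0.1826]), 0.75, array([274., 217.]))]
cross_hole [(array([0.5862, 0.0362, 0.154 ]), 0.85, array([272., 226.]))]
park_mouth [(array([0.5283, 0.0372, 0.1819]), 0.6, array([297., 218.]))]
wheel_centre [(array([ 0.5851, -0.1705,  0.1545]), 0.73, array([283., 183.]))]
pin [(array([0.5306, 0.0389, 0.1873]), 0.63, array([296., 217.]))]
katoris_a [(array([ 0.4644,  0.3557, -0.0002]), 0.86, array([312., 387.]))
[... 535 characters left out ...]
0.0333, 0.154 ]), 0.57, array([240., 201.]))]
park_mouth [(array([0.5293, 0.037 , 0.1905]), 0.75, array([238., 221.])), (array([ 0.4692,  0.3631, -0.0016]), 0.44, array([129., 244.])), (array([0.6794, 0.3225, 0.0001]), 0.29, array([145., 173.]))]
wheel_centre [(array([ 0.5842, -0.1697,  0.1537]), 0.74, array([317., 203.]))]
pin [(array([0.527 , 0.0393, 0.1805]), 0.36, array([237., 222.]))]
katoris_a [(array([0.4672, 0.3621, 0.0022]), 0.93, array([129., 244.])), (array([0.6772, 0.3251, 0.0016]), 0.67, array([144., 173.]))]
shaker [(array([ 0.5705,  0.3178, -0.    ]), 0.53, array([146., 209.]))]
thali [(array([ 0.5785, -0.4276, -0.0007]), 0.55, array([398., 211.]))]
(420, 560, 3)
(420, 560, 3)
```

View pics/side0.png

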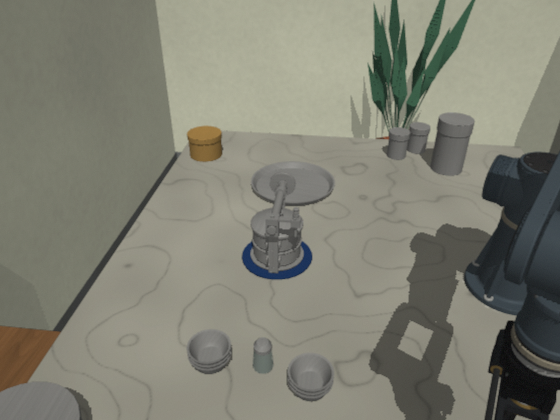

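View pics/top0.png

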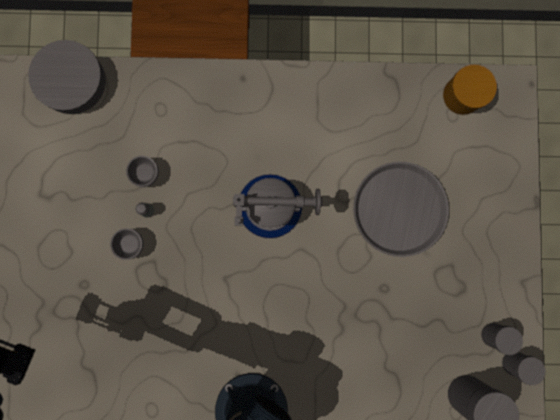

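```bash
python3 - <<'E'
from h import *
P=[]
acc={}
for k in range(3):
  for c in('side','top'):
    p=capture(c)
    for l in['lock_mouth','park_mouth','wheel_centre','pin','cross_hole','carrier']:
        r=spot_point(l,p)
        if r and r[0]['conf']>.3: acc.setdefault((l,c),[]).append(r[0]['point'])
    if k==2:
        for l in('wheel_centre','pin'):
            o=outline_of(l,p)
            if o:
                ys,xs=np.nonzero(o[0]['region']); print(c,l,o[0]['conf'],len(xs),xs.mean(),ys.mean(),xs.min(),xs.max(),ys.min(),ys.max())
        u0,v0=(225,170) if c=='side' else (220,160)
        im=cv2.cvtColor(p['pixels'],cv2.COLOR_RGB2BGR)[v0:v0+75,u0:u0+115]
        P.append(cv2.resize(im,None,fx=6.9,fy=4*1.0 if 0 else 6.9*0+4,interpolation=cv2.INTER_CUBIC) if 0 else cv2.resize(im,None,fx=4,fy=4,interpolation=cv2.INTER_CUBIC)); print(c,u0,v0)
for k,v in acc.items(): print(k,len(v),np.mean(v,0),np.std(v,0))
cv2.imwrite('pics/crop1.png',np.vstack(P))
E
```

```text
side wheel_centre 0.81 4459 276.59206100022425 236.69813859609778 241 311 172 279
side pin 0.42 4326 276.53536754507627 236.9350439204808 242 311 172 278
side 225 170
top wheel_centre 0.74 3710 272.3304582210243 205.22318059299192 233 322 173 238
top 220 160
('lock_mouth', 'side') 3 [0.5832 0.0413 0.1836] [0.0009 0.0008 0.0016]
('park_mouth', 'side') 3 [0.5274 0.0381 0.1842] [0.0012 0.0005 0.0007]
('wheel_centre', 'side') 3 [ 0.5668 -0.102   0.1635] [0.0281 0.0992 0.0136]
('pin', 'side') 3 [0.5308 0.0364 0.1872] [0.0012 0.0004 0.0008]
('cross_hole', 'side') 3 [0.586  0.0374 0.1551] [0.0005 0.0012 0.0006]
('carrier', 'side') 3 [ 0.584  -0.0446 -0.0027] [0.0008 0.0018 0.0004]
('lock_mouth', 'top') 3 [0.5844 0.0367 0.1836] [0.0014 0.0008 0.0012]
('park_mouth', 'top') 3 [0.5305 0.0402 0.1897] [0.0007 0.0012 0.001 ]
('wheel_centre', 'top') 3 [ 0.5849 -0.1684  0.1538] [0.0015 0.0004 0.0006]
('pin', 'top') 3 [0.5282 0.0388 0.1778] [0.0008 0.0021 0.0022]
('cross_hole', 'top') 3 [0.5847 0.0372 0.1558] [0.0004 0.0011 0.002 ]
('carrier', 'top') 3 [ 0.5891 -0.0448  0.0021] [0.001  0.0007 0.0008]
```

View pics/crop1.png

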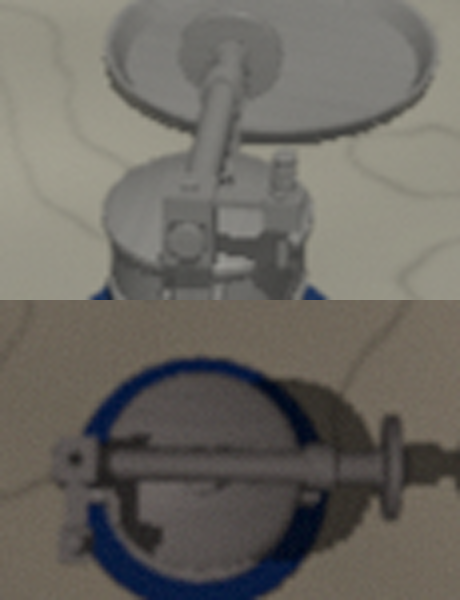

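```bash
python3 - <<'E'
from h import *
p=capture('top');q=capture('side')
print('lock',atz(p,(238.4,199.4),.184),'wheel',atz(p,(318.2,201.7),.155),'pintop',atz(p,(238.6,220),.211),'pin side', proj(q,(.53,.0385,.211)),proj(q,(.53,.0385,.187)))
for a in [(.53,.038,.184),(.585,.0375,.184),(.585,-.169,.155)]: print(proj(p,a),proj(q,a))
s=bot.read_state();R=s['tcp_rot'];print(R.T@(np.array([.529,.0385,.245])-s['position'])/.5, np.degrees(np.arctan2(R[0,1],R[1,1])))
E
```

```text
lock [0.5863 0.0368 0.184 ] wheel [ 0.5863 -0.1727  0.155 ] pintop [0.5316 0.0339 0.211 ] pin side [296.1324 208.1077] [295.9156 216.7872]
[237.5251 221.2001] [295.9094 217.7387]
[238.1091 199.9112] [272.5352 215.9583]
[316.8183 202.1571] [282.8756 183.162 ]
[-0.9632 -0.8054 -0.0009] 20.6161789307245
```

Emit:
jog_arm(rows="0.6 -0.966 -0.8075 -0.04 0 0 -0.458;0.6 -0.966 -0.8075 -0.04 0 0 -0.458;0.6 -0.966 -0.8075 -0.04 0 0 -0.458;0.6 -0.966 -0.8075 -0.04 0 0 -0.458;0.6 -0.966 -0.8075 -0.04 0 0 -0.458;0.6 -0.966 -0.8075 -0.04 0 0 -0.458;0.6 -0.966 -0.8075 -0.04 0 0 -0.458;0.6 -0.966 -0.8075 -0.04 0 0 -0.458;0.6 -0.966 -0.8075 -0.04 0 0 -0.458;0.6 -0.966 -0.8075 -0.04 0 0 -0.458;0.6 -0.966 -0.8075 -0.04 0 0 -0.458;0.6 -0.966 -0.8075 -0.04 0 0 -0.458;0.6 -0.966 -0.8075 -0.04 0 0 -0.458;0.6 -0.966 -0.8075 -0.04 0 0 -0.458;0.6 -0.966 -0.8075 -0.04 0 0 -0.458;0.6 -0.966 -0.8075 -0.04 0 0 -0.458;0.6 -0.966 -0.8075 -0.04 0 0 -0.458;0.6 -0.966 -0.8075 -0.04 0 0 -0.458;0.6 -0.966 -0.8075 -0.04 0 0 -0.458;0.6 -0.966 -0.8075 -0.04 0 0 -0.458")

```text
time_s: 5.07
position: [0.5287, 0.0387, 0.2644]
tcp_rot: [[-1.0, -0.002, -0.001], [-0.002, 1.0, 0.001], [0.001, 0.001, -1.0]]
force: [0.5, -0.3, 0.1]
opening: 0.603
grasp_force: 0.0
```

```bash
python3 - <<'E'
from h import *
s=bot.read_state();print(s['time_s'],s['position'],s['tcp_rot'],s['joint_positions'],s['force'])
P=[]
for c,u0,v0 in(('side',225,150),('top',200,160)):
    p=capture(c);im=cv2.cvtColor(p['pixels'],cv2.COLOR_RGB2BGR)[v0:v0+75,u0:u0+115]
    P.append(cv2.resize(im,None,fx=4,fy=4,interpolation=cv2.INTER_CUBIC)); print(c,proj(p,s['position']+[0,0,-.022]), 'target',proj(p,[.53,.037,.211]))
cv2.imwrite('pics/crop2.png',np.vstack(P))
E
```

```text
5.0667 [0.5287 0.0387 0.2644] [[-1.     -0.002  -0.0012]
 [-0.002   1.      0.0005]
 [ 0.0012  0.0005 -1.    ]] [ -7.916   21.5307  94.2819   0.0226  64.2598 -98.0395] [ 0.4787 -0.32    0.0991]
side [296.9759 196.4918] target [296.1943 207.7572]
top [236.0253 220.4245] target [237.371  220.6261]
```

View pics/crop2.png

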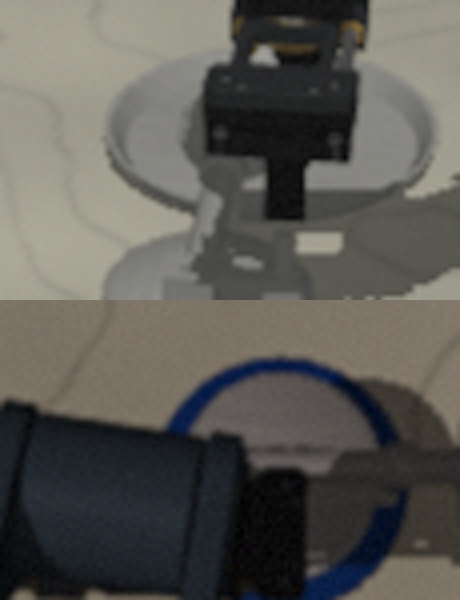

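Emit:
jog_arm(rows="0.6 -0.0024 -0.0024 0.03 0 0 0;0.6 -0.0024 -0.0024 0.06 0 0 0;0.6 -0.0024 -0.0024 0.08 0 0 0;0.6 -0.0024 -0.0024 0.09 0 0 0;0.6 -0.0024 -0.0024 0.1 0 0 0;0.6 -0.0024 -0.0024 0.104 0 0 0;0.4 -0.0024 -0.0024 0.104 0 0 0;0.3 -0.0024 -0.0024 0.104 0 0 0;0.2 -0.0024 -0.0024 0.104 0 0 0;0.1 -0.0024 -0.0024 0.104 0 0 0;0.1 -0.0024 -0.0024 0.104 0 0 0;0.1 -0.0024 -0.0024 0.104 0 0 0;0.1 -0.0024 -0.0024 0.104 0 0 0")

```text
time_s: 6.25
position: [0.5312, 0.036, 0.2127]
tcp_rot: [[-1.0, 0.0, 0.0], [0.0, 1.0, 0.001], [-0.0, 0.001, -1.0]]
force: [-0.6, 5.3, 2.6]
opening: 0.162
grasp_force: 2.2
```

Emit:
jog_arm(rows="0 0 0.002 0 0 0 0;0 0 0.002 0 0 0 0;0 0 0.002 0 0 0 0;0 0 0.002 0 0 0 0;0 0 0.002 0 0 0 0;0 0 0.002 0 0 0 0")

```text
time_s: 6.75
position: [0.5313, 0.0368, 0.2127]
tcp_rot: [[-1.0, 0.0, 0.0], [0.0, 1.0, -0.0], [-0.0, -0.0, -1.0]]
force: [-0.9, 0.1, 2.2]
opening: 0.15
grasp_force: 30.0
```

Emit:
jog_arm(rows="0 0 0 -0.02 0 0 0;0 0 0 -0.06 0 0 0;0 0 0 -0.1 0 0 0;0 0 0 -0.14 0 0 0;0 0 0 -0.14 0 0 0;0 -0.04 0 -0.14 0 0 0;0 -0.08 0 -0.14 0 0 0;0 -0.11 0 -0.14 0 0 0;0 -0.11 0 -0.14 0 0 0;0 -0.11 0 -0.14 0 0 0;0 -0.11 0 -0.14 0 0 0;0 -0.11 0 -0.14 0 0 0")

```text
time_s: 7.75
position: [0.5848, 0.037, 0.2821]
tcp_rot: [[-1.0, 0.0, -0.002], [0.0, 1.0, 0.0], [0.002, 0.0, -1.0]]
force: [0.2, -0.1, 0.1]
opening: 0.148
grasp_force: 30.0
```

```bash
python3 - <<'E'
from h import *
s=bot.read_state();print(s['time_s'],s['position'],s['force'],s['opening'],s['grasp_force'])
p=capture('side');u0,v0=235,165
im=cv2.cvtColor(p['pixels'],cv2.COLOR_RGB2BGR)[v0:v0+75,u0:u0+80]
cv2.imwrite('pics/crop3.png',cv2.resize(im,None,fx=8,fy=8,interpolation=cv2.INTER_CUBIC))
o=s['position']+[0,0,-.0287]
print('collar',proj(p,o),'tip',proj(p,o-[0,0,.054]),'mouth',proj(p,[o[0],o[1],.184]))
E
```

```text
7.75 [0.5848 0.037  0.2821] [ 0.1776 -0.0941  0.066 ] 0.14805115905771485 29.989964962005615
collar [272.4794 190.3379] tip [272.6214 210.342 ] mouth [272.6604 215.8368]
```

View pics/crop3.png

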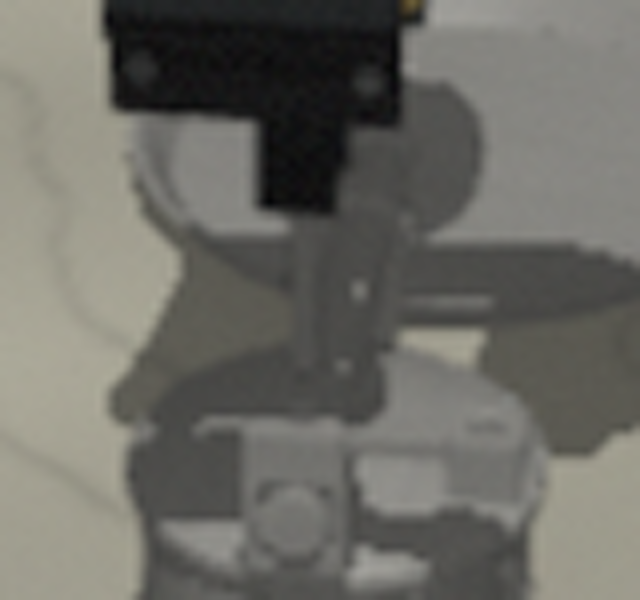

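Emit:
jog_arm(rows="0 0 0 0 0 0 0;0 0 0 0 0 0 0;0 0 0 0 0 0 0;0 0 0 0.01 0 0 0;0 0 0 0.02 0 0 0;0 0 0 0.028 0 0 0;0 0 0 0.032 0 0 0;0 0 0 0.036 0 0 0;0 0 0 0.036 0 0 0;0 0 0 0.036 0 0 0")

```text
time_s: 8.63
position: [0.5861, 0.0368, 0.2644]
tcp_rot: [[-1.0, 0.0, -0.0], [0.0, 1.0, 0.0], [0.0, 0.0, -1.0]]
force: [0.3, 0.3, -0.0]
opening: 0.15
grasp_force: 30.0
```

Emit:
jog_arm(rows="0 0 0 0.004 0 0 0;0 0 0 0.008 0 0 0;0 0 0 0.012 0 0 0;0 0 0 0.012 0 0 0;0 0 0 0.012 0 0 0")

```text
time_s: 9.05
position: [0.586, 0.0368, 0.2584]
tcp_rot: [[-1.0, 0.0, -0.0], [0.0, 1.0, 0.0], [0.0, 0.0, -1.0]]
force: [-0.4, -0.5, -0.7]
opening: 0.146
grasp_force: 30.0
```

Emit:
jog_arm(rows="0 0 0 0.004 0 0 0;0 0 0 0.008 0 0 0;0 0 0 0.012 0 0 0;0 0 0 0.015 0 0 0;0 0 0 0.017 0 0 0;0 0 0 0.017 0 0 0;0 0 0 0.017 0 0 0")

```text
time_s: 9.63
position: [0.5861, 0.0368, 0.2499]
tcp_rot: [[-1.0, 0.0, -0.0], [0.0, 1.0, 0.0], [0.0, 0.0, -1.0]]
force: [0.0, -0.9, -0.8]
opening: 0.149
grasp_force: 30.0
```

Emit:
jog_arm(rows="0.25 0 0 0 0 0 0;0.3 0 0 0 0 0 0;0.5 0 0 0 0 0 0;0.5 0 0 0 0 0 0;0.5 0 0 0 0 0 0;0.5 0 0 -0.03 0 0 0;0.5 0 0 -0.08 0 0 0;0.5 0 0 -0.08 0 0 0;0.3 0 -0.08 -0.08 0 0 0;0.3 0 -0.16 -0.08 0 0 0;0.3 0.02 -0.24 -0.08 0 -0.15 0;0.3 0.04 -0.32 -0.08 0 -0.3 0;0.3 0.06 -0.4 -0.06 0 -0.45 0;0.3 0.08 -0.414 -0.03 0 -0.6 0;0.3 0.1 -0.414 0 0 -0.75 0;0.3 0.1016 -0.414 0.04 0 -0.889 0;0.3 0.1016 -0.414 0.069 0 -0.889 0;0.3 0.1016 -0.414 0.069 0 -0.889 0;0.3 0.1016 -0.414 0.069 0 -0.889 0;0.3 0.1016 -0.414 0.069 0 -0.889 0")

```text
time_s: 11.3
position: [0.5665, -0.155, 0.2626]
tcp_rot: [[-0.807, 0.025, 0.59], [0.017, 1.0, -0.021], [-0.591, -0.007, -0.807]]
force: [0.1, 0.6, 0.5]
opening: 0.299
grasp_force: 0.0
```

```bash
python3 - <<'E'
from h import *
s=bot.read_state();print(s['time_s'],s['position'],s['tcp_rot'],s['force'],s['opening'],s['joint_positions'])
p=capture('side');print([(d['point'],d['conf']) for d in spot_point('pin',p)])
P=[]
for c,u0,v0 in(('side',235,140),('top',225,165)):
    p=capture(c);im=cv2.cvtColor(p['pixels'],cv2.COLOR_RGB2BGR)[v0:v0+75,u0:u0+115]
    P.append(cv2.resize(im,None,fx=4,fy=4,interpolation=cv2.INTER_CUBIC)); print(c,'wheel',proj(p,[.585,-.17,.155]),'tcp',proj(p,s['position']))
cv2.imwrite('pics/crop4.png',np.vstack(P))
E
```

```text
11.3 [ 0.5665 -0.155   0.2626] [[-0.8068  0.0255  0.5903]
 [ 0.0165  0.9997 -0.0205]
 [-0.5907 -0.0068 -0.8069]] [0.0519 0.5751 0.5471] 0.29850402494424083 [ -35.5893   18.5048  111.8256   47.7721   26.1969 -163.5244]
[([0.5869, 0.04, 0.2214], 0.56)]
side wheel [282.9187 182.9815] tcp [289.598  150.0949]
top wheel [317.1958 202.1628] tcp [315.7428 205.5856]
```

View pics/crop4.png

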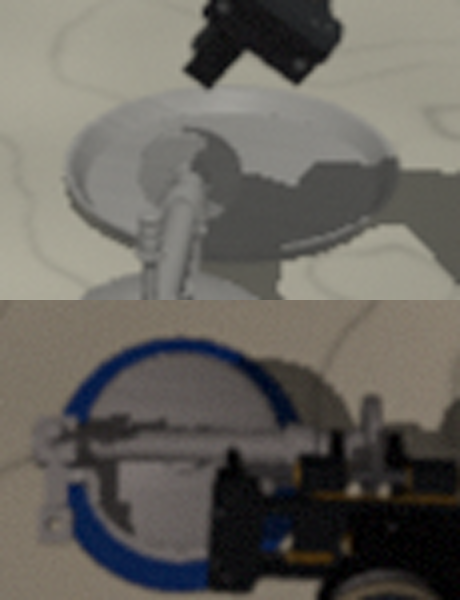

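```bash
cat >> h.py <<'E'
from scipy.spatial.transform import Rotation as Ro
W=np.array([.5855,-.171,.155])
def pose(phi,r):
    a=np.radians(phi); n=np.array([np.sin(a),0,np.cos(a)])
    y=np.array([0,1.,0]); z=-n; x=np.cross(y,z); return W+r*n, np.c_[x,y,z]
def delta(R,p,phi,r):
    P,T=pose(phi,r); return np.r_[R.T@(P-p)/.5, Ro.from_matrix(R.T@T).as_rotvec()/(np.pi/4)]
E
python3 - <<'E'
from h import *
s=bot.read_state(); print(s['position'])
print(delta(s['tcp_rot'],s['position'],-30,.075))
E
```

```text
[ 0.5662 -0.1549  0.2622]
[ 0.0787 -0.0327  0.0475 -0.0248  0.1374 -0.0245]
```

Emit:
jog_arm(rows="0.3 0.04 -0.0327 0 -0.0248 0.1374 -0.0245;0.3 0.0787 -0.0327 0.0475 -0.0248 0.1374 -0.0245;0.3 0.0787 -0.0327 0.0475 -0.0248 0.1374 -0.0245;0.3 0.0787 -0.0327 0.0475 -0.0248 0.1374 -0.0245;0.3 0.0787 -0.0327 0.0475 -0.0248 0.1374 -0.0245;0.3 0.0787 -0.0327 0.0475 -0.0248 0.1374 -0.0245;0.3 0.0787 -0.0327 0.0475 -0.0248 0.1374 -0.0245;0.3 0.0787 -0.0327 0.0475 -0.0248 0.1374 -0.0245")

```text
time_s: 12.17
position: [0.5477, -0.1705, 0.2203]
tcp_rot: [[-0.866, 0.001, 0.501], [0.001, 1.0, 0.0], [-0.501, 0.001, -0.866]]
force: [-0.7, 1.1, -0.4]
opening: 0.297
grasp_force: 0.0
```

```bash
python3 - <<'E'
from h import *
s=bot.read_state();print(s['time_s'],s['position'],pose(-30,.075)[0],s['joint_positions'],s['qvel'])
print(delta(s['tcp_rot'],s['position'],-30,.075)); print(delta(s['tcp_rot'],s['position'],-30,.039))
P=[]
for c,u0,v0 in(('side',235,140),('top',225,165)):
    p=capture(c);im=cv2.cvtColor(p['pixels'],cv2.COLOR_RGB2BGR)[v0:v0+75,u0:u0+115]
    P.append(cv2.resize(im,None,fx=4,fy=4,interpolation=cv2.INTER_CUBIC))
cv2.imwrite('pics/crop5.png',np.vstack(P))
E
```

```text
12.1667 [ 0.5477 -0.1705  0.2203] [ 0.548 -0.171  0.22 ] [ -37.3952   22.1442  111.5641   40.8995   27.671  -160.9358] [-0.0618  0.1701  0.0417 -0.0078 -0.1183 -0.0794]
[-0.0002 -0.001   0.0009  0.0001  0.0008 -0.0012]
[-0.0001 -0.0011  0.0729  0.0001  0.0008 -0.0012]
```

View pics/crop5.png

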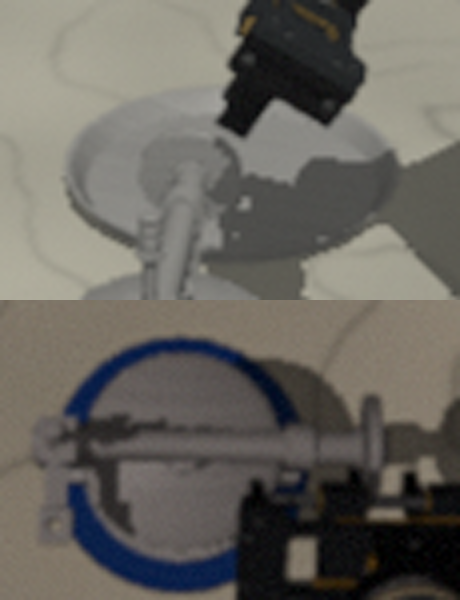

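Emit:
jog_arm(rows="0.3 0 -0.001 0.02 0 0 0;0.3 0 -0.001 0.04 0 0 0;0.3 0 -0.001 0.06 0 0 0;0.3 0 -0.001 0.072 0 0 0;0.3 0 -0.001 0.072 0 0 0;0.3 0 -0.001 0.072 0 0 0;0.2 0 -0.001 0.072 0 0 0;0.15 0 -0.001 0.072 0 0 0;0.11 0 -0.001 0.072 0 0 0;0.11 0 -0.001 0.072 0 0 0")

```text
time_s: 13.1
position: [0.5666, -0.1696, 0.1901]
tcp_rot: [[-0.868, 0.002, 0.496], [0.003, 1.0, 0.002], [-0.496, 0.003, -0.868]]
force: [1.8, 4.7, 0.5]
opening: 0.133
grasp_force: 2.2
```

Emit:
jog_arm(rows="0.11 0 0.003 0 0 0 0;0.1 0 0.003 0 0 0 0;0 0 0.003 0 0 0 0;0 0 0.003 0 0 0 0;0 0 0.003 0 0 0 0;0 0 0.003 0 0 0 0")

```text
time_s: 13.6
position: [0.5667, -0.1687, 0.19]
tcp_rot: [[-0.868, 0.002, 0.496], [0.002, 1.0, 0.0], [-0.496, 0.002, -0.868]]
force: [-1.2, 3.9, 3.6]
opening: 0.111
grasp_force: 30.0
```

```bash
python3 - <<'E'
from h import *
s=bot.read_state();print(s['time_s'],s['position'],s['force'],s['moment'],s['opening'],s['grasp_force'],s['joint_positions'])
W[1]=s['position'][1]
for f in range(-30,20,6): print(f,[delta(pose(-30,.039)[1],pose(-30,.039)[0],f,.039).round(4)])
E
```

```text
13.6 [ 0.5667 -0.1687  0.19  ] [-1.2374  3.8766  3.5626] [0.4798 0.1305 0.3592] 0.1111634467802082 29.996225237846375 [ -35.6321   26.422   110.6804   44.3377   24.4462 -163.4143]
-30 [array([0., 0., 0., 0., 0., 0.])]
-24 [array([-0.0082,  0.    ,  0.0004,  0.    ,  0.1333,  0.    ])]
-18 [array([-0.0162,  0.    ,  0.0017,  0.    ,  0.2667,  0.    ])]
-12 [array([-0.0241,  0.    ,  0.0038,  0.    ,  0.4   ,  0.    ])]
-6 [array([-0.0317,  0.    ,  0.0067,  0.    ,  0.5333,  0.    ])]
0 [array([-0.039 ,  0.    ,  0.0105,  0.    ,  0.6667,  0.    ])]
6 [array([-0.0458,  0.    ,  0.0149,  0.    ,  0.8   ,  0.    ])]
12 [array([-0.0522,  0.    ,  0.02  ,  0.    ,  0.9333,  0.    ])]
18 [array([-0.058 ,  0.    ,  0.0258,  0.    ,  1.0667,  0.    ])]
```

Emit:
jog_arm(rows="0 -0.0041 0.001 0.0001 0 0.0667 0;0 -0.0082 0.001 0.0004 0 0.1333 0;0 -0.0122 0.001 0.001 0 0.2 0;0 -0.0162 0.001 0.0017 0 0.2667 0;0 -0.0202 0.001 0.0027 0 0.3333 0;0 -0.0241 0.001 0.0038 0 0.4 0;0 -0.028 0.001 0.0052 0 0.4667 0;0 -0.0317 0.001 0.0067 0 0.5333 0;0 -0.0354 0.001 0.0085 0 0.6 0;0 -0.039 0.001 0.0105 0 0.6667 0;0 -0.0425 0.001 0.0126 0 0.7333 0;0 -0.0458 0.001 0.0149 0 0.8 0;0 -0.0458 0.001 0.0149 0 0.8 0;0 -0.0458 0.001 0.0149 0 0.8 0")

```text
time_s: 14.77
position: [0.5912, -0.1687, 0.1951]
tcp_rot: [[-0.994, 0.002, -0.108], [0.002, 1.0, 0.001], [0.108, 0.001, -0.994]]
force: [-0.4, 2.1, 4.7]
opening: 0.111
grasp_force: 30.0
```

```bash
cat > chk.py <<'E'
from h import *
s=bot.read_state();z=-s['tcp_rot'][:,2]
print(s['time_s'],s['position'],'phi',np.degrees(np.arctan2(z[0],z[2])),'F',s['force'],s['moment'],s['opening'],s['grasp_force'],s['joint_positions'])
p=capture('side')
print('pin',[(d['point'],round(d['conf'],2)) for d in spot_point('pin',p)[:2]])
print('predicted row of grip top: up',proj(p,[.586,.037,.247]),'down',proj(p,[.586,.037,.223]))
import sys
if len(sys.argv)>1:
    c=cv2.cvtColor(p['pixels'],cv2.COLOR_RGB2BGR)[150:230,235:335]
    cv2.imwrite(f'pics/{sys.argv[1]}.png',cv2.resize(c,None,fx=5,fy=5,interpolation=cv2.INTER_CUBIC))
g=cv2.cvtColor(p['pixels'],cv2.COLOR_RGB2GRAY)[185:225,260:290]
import os
if os.path.exists('ref.npy'): print('diff to ref',np.abs(g.astype(int)-np.load('ref.npy')).max(1))
np.save('ref.npy',g.astype(int))
E
python3 chk.py c6
```

```text
14.7667 [ 0.5912 -0.1687  0.1951] phi 6.215843632751816 F [-0.3874  2.1319  4.6956] [ 0.4387  0.229  -0.0028] 0.11089005290440625 29.998513162136078 [ -25.1261   34.9914   81.9185   -2.7615   68.7728 -113.8731]
pin [([0.5841, 0.0396, 0.2213], 0.58)]
predicted row of grip top: up [271.9607 192.723 ] down [272.0308 201.6894]
```

View pics/c6.png

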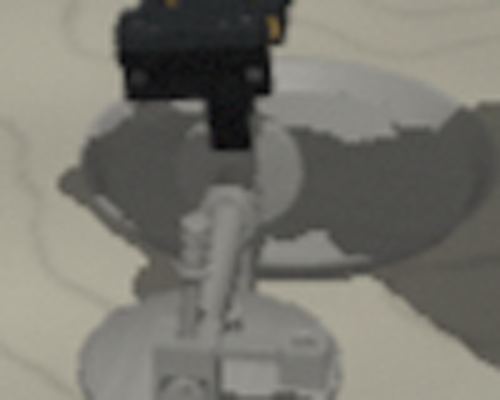

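Emit:
jog_arm(rows="0 -0.0027 0.0005 0 0 0.0444 0;0 -0.0054 0.0005 0.0002 0 0.0889 0;0 -0.0082 0.0005 0.0004 0 0.1333 0;0 -0.0109 0.0005 0.0007 0 0.1778 0;0 -0.0109 0.0005 0.0007 0 0.1778 0")

```text
time_s: 15.28
position: [0.5968, -0.1687, 0.194]
tcp_rot: [[-0.969, 0.002, -0.247], [0.002, 1.0, 0.001], [0.247, 0.001, -0.969]]
force: [-0.6, 1.5, 6.9]
opening: 0.115
grasp_force: 30.0
```

```bash
python3 chk.py
```

```text
15.2833 [ 0.5968 -0.1687  0.194 ] phi 14.279291372237953 F [-0.5537  1.4557  6.9117] [0.258  0.2642 0.0368] 0.11469642256824042 29.999696910381317 [ -23.5157   38.7281   75.3862   -5.6817   79.1037 -111.6688]
pin [([0.584, 0.0393, 0.2236], 0.57)]
predicted row of grip top: up [271.9607 192.723 ] down [272.0308 201.6894]
diff to ref [56 56 49 16  5  3  3  5  6 26 22 45 60 61 62 72 71 72 71 72 73 73 72 72
 73 59 21 20 10  4  4  4  4  4  3  3  3  3  3  3]
```

Emit:
jog_arm(rows="0 -0.0027 0.0005 0 0 0.0444 0;0 -0.0054 0.0005 -0.0004 0 0.0889 0;0 -0.0082 0.0005 -0.0006 0 0.1333 0;0 -0.0095 0.0005 -0.0006 0 0.1556 0;0 -0.0095 0.0005 -0.0006 0 0.1556 0")

```text
time_s: 15.8
position: [0.6013, -0.1687, 0.1926]
tcp_rot: [[-0.932, 0.002, -0.362], [0.002, 1.0, 0.001], [0.362, 0.0, -0.932]]
force: [1.1, 0.7, 3.4]
opening: 0.111
grasp_force: 30.0
```

```bash
python3 chk.py
```

```text
15.8 [ 0.6013 -0.1687  0.1926] phi 21.212956360926697 F [1.0536 0.7364 3.3644] [ 0.0723 -0.1793  0.0052] 0.11058797293373974 29.998603463172913 [ -22.3208   42.2193   69.8321   -7.844    87.7441 -110.5141]
pin [([0.5812, 0.0409, 0.2217], 0.48)]
predicted row of grip top: up [271.9607 192.723 ] down [272.0308 201.6894]
diff to ref [42 32 18 18 17  4  4  4  4  7 46 18 61 62 60 61 55 17 12  8  3  5  4  4
  4 28 19 24 12  4  5  4  4  4  3  3  3  4  4  4]
```

Emit:
jog_arm(rows="0 -0.0027 0.0005 0 0 0.0444 0;0 -0.0054 0.0005 0 0 0.0889 0;0 -0.0082 0.0005 0 0 0.1333 0;0 -0.0095 0.0005 0.0002 0 0.1556 0;0 -0.0095 0.0005 0.0002 0 0.1556 0")

```text
time_s: 16.32
position: [0.6057, -0.1687, 0.1906]
tcp_rot: [[-0.882, 0.002, -0.472], [0.002, 1.0, 0.001], [0.472, -0.0, -0.882]]
force: [3.1, -0.7, 1.7]
opening: 0.114
grasp_force: 30.0
```

```bash
python3 chk.py
```

```text
16.3167 [ 0.6057 -0.1687  0.1906] phi 28.16673275843369 F [ 3.1281 -0.7464  1.7485] [-0.1449 -0.6749  0.1365] 0.11384932431452464 29.998029470443726 [ -21.2777   45.9299   64.3372   -9.8788   96.1722 -109.9057]
pin [([0.581, 0.0396, 0.2185], 0.59), ([0.5835, -0.0448, -0.0034], 0.35)]
predicted row of grip top: up [271.9607 192.723 ] down [272.0308 201.6894]
diff to ref [36 37 33 33 36 29 17 11  7  6 43 58 54 44 40 42 43 31 16  6  4 51 73 65
 29 26 12 22  9  4  4  4  4  5  5  4  4  4  4  5]
```

```bash
python3 - <<'E'
from h import *
p=capture('side'); c=cv2.cvtColor(p['pixels'],cv2.COLOR_RGB2BGR)[150:230,235:335]
cv2.imwrite('pics/c7.png',cv2.resize(c,None,fx=5,fy=5,interpolation=cv2.INTER_CUBIC)); s=bot.read_state(); print(s['force'],s['moment'],s['tau'])
E
```

```text
[ 5.0793 -2.8374 -2.2863] [-0.2986 -1.0956  0.2163] [  0.3567 -54.3896 -14.5038  -0.5819   3.2208   0.0812]
```

View pics/c7.png

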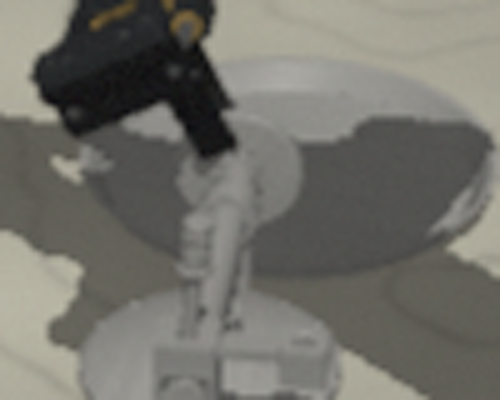

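Emit:
jog_arm(rows="0 -0.0032 0 0 0 0.0444 0;0 -0.0064 0 0 0 0.0889 0;0 -0.0092 0 0 0 0.1333 0;0 -0.0105 0 0.0002 0 0.1556 0;0 -0.0105 0 0.0002 0 0.1556 0")

```text
time_s: 16.88
position: [0.6098, -0.1686, 0.1881]
tcp_rot: [[-0.817, 0.002, -0.577], [0.002, 1.0, 0.001], [0.577, -0.0, -0.817]]
force: [3.8, -3.3, -0.5]
opening: 0.118
grasp_force: 30.0
```

```bash
python3 chk.py
```

```text
16.8833 [ 0.6098 -0.1686  0.1881] phi 35.247420772864544 F [ 3.8462 -3.2632 -0.4721] [-0.288  -0.853   0.3122] 0.11766922240216708 30.00514268875122 [ -20.3847   49.8445   58.8737  -11.9211  104.5156 -109.7956]
pin [([0.5835, 0.0395, 0.2196], 0.47), ([0.5672, 0.318, 0.0006], 0.23)]
predicted row of grip top: up [271.9607 192.723 ] down [272.0308 201.6894]
diff to ref [33 18  4  8  6  6  5  6  5  4 13  9  6 25 20 11 10  8  5  7 11  8 11 26
 12  5  5 27 15  5  5  5  5  5  5  4  4  5  5  5]
```

Emit:
jog_arm(rows="0 -0.0032 -0.001 0 0 0.0444 0;0 -0.0064 -0.001 0 0 0.0889 0;0 -0.0092 -0.001 0 0 0.1333 0;0 -0.0105 -0.001 0.0004 0 0.1556 0;0 -0.0105 -0.001 0.0004 0 0.1556 0")

```text
time_s: 17.4
position: [0.6135, -0.1687, 0.1851]
tcp_rot: [[-0.739, 0.002, -0.673], [0.001, 1.0, 0.002], [0.673, 0.001, -0.739]]
force: [3.7, -2.4, 1.0]
opening: 0.109
grasp_force: 30.0
```

```bash
python3 chk.py
```

```text
17.4 [ 0.6135 -0.1687  0.1851] phi 42.3225076437614 F [ 3.7496 -2.4328  1.0239] [-0.2701 -0.8055  0.3277] 0.10899712602265114 30.004930794239044 [ -19.6444   53.8745   53.5548  -14.0626  112.5958 -110.1969]
pin [([0.5904, 0.0413, 0.2185], 0.45)]
predicted row of grip top: up [271.9607 192.723 ] down [272.0308 201.6894]
diff to ref [58 38 31 32 31 31 32 32 47 52 61 63 51 40 41 52 42 34 32 26 38 34 33 27
 29 29 45 67 40 23  9  5  8  7  5  5  6  5  5  5]
```

Emit:
jog_arm(rows="0 -0.0032 0 0 0 0.0444 0;0 -0.0064 0 0 0 0.0889 0;0 -0.0092 0 0 0 0.1333 0;0 -0.0105 0 0.0004 0 0.1556 0;0 -0.0105 0 0.0004 0 0.1556 0")

```text
time_s: 17.92
position: [0.617, -0.1686, 0.1816]
tcp_rot: [[-0.651, 0.003, -0.759], [0.001, 1.0, 0.002], [0.759, 0.001, -0.651]]
force: [2.8, -2.4, 0.5]
opening: 0.108
grasp_force: 30.0
```

```bash
python3 chk.py
```

```text
17.9167 [ 0.617  -0.1686  0.1816] phi 49.3840127366024 F [ 2.7669 -2.3864  0.4519] [-0.2724 -0.5819  0.3721] 0.10822174476723903 30.004694759845734 [ -19.012    57.9524   48.4462  -16.492   120.3628 -111.0732]
pin [([0.587, 0.0407, 0.1964], 0.4)]
predicted row of grip top: up [271.9607 192.723 ] down [272.0308 201.6894]
diff to ref [38 60 63 63 57 44 42 42 33 50 59 63 49 43 53 50 45 26 42 34 31 18 36 28
 35 24 28 31 25 27 59 41 11  5  6  4  5  7  6  5]
```

```bash
python3 chk.py c8; python3 - <<'E'
from h import *
s=bot.read_state(); print([(round(r,3),delta(s['tcp_rot'],s['position'],49.4,r).round(4)) for r in(.08,)])
E
```

```text
18.0167 [ 0.6169 -0.1687  0.1817] phi 49.28879393775519 F [ 2.6257 -2.6317 -1.2471] [-0.2595 -0.7609  0.438 ] 0.11569179480986193 30.004311203956604 [ -19.0249   57.894    48.5144  -16.4507  120.2647 -111.0647]
pin [([0.5865, 0.0399, 0.1964], 0.56)]
predicted row of grip top: up [271.9607 192.723 ] down [272.0308 201.6894]
diff to ref [ 2  3  2  7  4  2  3  2  2  3  2  3  3  3  3  3  2  3  3  5 10  6  5  6
  4  3  2  5  4  3  4  2  2  3  2  2  2  2  2  2]
[(0.08, array([ 0.0001, -0.0045, -0.0775,  0.0034,  0.0028, -0.0014]))]
```

View pics/c8.png

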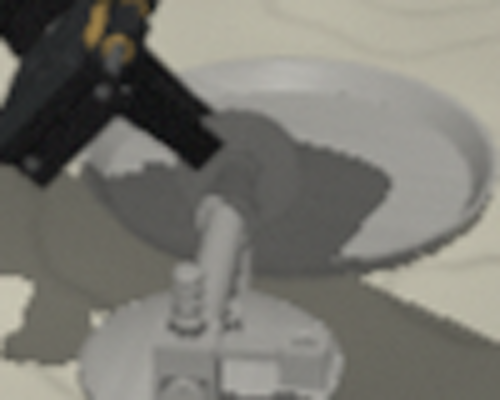

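Emit:
jog_arm(rows="0.2 0 0 0 0 0 0;0.3 0 0 0 0 0 0;0.3 0 0 0 0 0 0;0.3 0 0 0 0 0 0;0.3 0 0 0 0 0 0;0.3 0 0 -0.03 0 0 0;0.3 0 0 -0.08 0 0 0;0.3 0.04 0 -0.12 0 -0.1 0;0.4 0.091 0 -0.158 0 -0.25 0;0.4 0.091 0 -0.158 0 -0.4 0;0.4 0.091 0 -0.158 0 -0.55 0;0.4 0.091 0 -0.158 0 -0.7 0;0.4 0.091 0 -0.158 0 -0.85 0;0.4 0.091 0 -0.158 0 -1 0;0.4 0.091 0 -0.158 0 -1 0;0.4 0.091 0 -0.158 0 -1 0")

```text
time_s: 19.45
position: [0.6461, -0.1685, 0.2686]
tcp_rot: [[-0.997, 0.003, -0.077], [0.003, 1.0, 0.002], [0.077, 0.001, -0.997]]
force: [1.0, 1.2, 0.5]
opening: 0.396
grasp_force: 0.0
```

```bash
python3 - <<'E'
from h import *
s=bot.read_state();R=s['tcp_rot']
T=np.array([[-1,0,0],[0,1,0],[0,0,-1.]])
print(s['time_s'],s['position'],s['force'],R.T@(np.array([.586,.037,.27])-s['position'])/.5,Ro.from_matrix(R.T@T).as_rotvec()/(np.pi/4))
p=capture('side');print([(d['point'],d['conf']) for d in spot_point('pin',p)[:1]])
E
```

```text
19.45 [ 0.6461 -0.1685  0.2686] [1.0112 1.2359 0.5194] [0.1213 0.4106 0.0072] [ 0.0019 -0.0986 -0.0041]
[([0.5856, 0.0395, 0.1955], 0.58)]
```

Emit:
jog_arm(rows="0 0.1213 0.08 0.007 0 -0.0986 0;0 0.1213 0.16 0.007 0 -0.0986 0;0 0.1213 0.24 0.007 0 -0.0986 0;0 0.1213 0.32 0.007 0 -0.0986 0;0 0.1213 0.4106 0.007 0 -0.0986 0;0 0.1213 0.4106 0.007 0 -0.0986 0;0 0.1213 0.4106 0.007 0 -0.0986 0;0 0.1213 0.4106 0.03 0 -0.0986 0;0 0.1213 0.4106 0.045 0 -0.0986 0;0 0.1213 0.4106 0.05 0 -0.0986 0;0 0.1213 0.4106 0.05 0 -0.0986 0;0 0.1213 0.4106 0.05 0 -0.0986 0")

```text
time_s: 20.55
position: [0.5861, 0.036, 0.247]
tcp_rot: [[-1.0, 0.004, 0.002], [0.004, 1.0, 0.001], [-0.002, 0.001, -1.0]]
force: [0.5, -0.3, 0.3]
opening: 0.007
grasp_force: 0.0
```

Emit:
jog_arm(rows="0 0 0.001 0.002 0 0 0;0 0 0.001 0.004 0 0 0;0 0 0.001 0.006 0 0 0;0 0 0.001 0.008 0 0 0;0 0 0.001 0.008 0 0 0;0 0 0.001 0.008 0 0 0")

```text
time_s: 21.05
position: [0.5856, 0.0373, 0.2435]
tcp_rot: [[-1.0, 0.003, 0.003], [0.003, 1.0, 0.001], [-0.003, 0.001, -1.0]]
force: [0.9, 0.3, -0.6]
opening: 0.002
grasp_force: 0.0
```

Emit:
jog_arm(rows="0 0 0 0.002 0 0 0;0 0 0 0.004 0 0 0;0 0 0 0.004 0 0 0;0 0 0 0.004 0 0 0")

```text
time_s: 21.38
position: [0.586, 0.0373, 0.2419]
tcp_rot: [[-1.0, 0.002, 0.004], [0.002, 1.0, 0.001], [-0.004, 0.001, -1.0]]
force: [-0.3, -0.5, 2.6]
opening: 0.002
grasp_force: 1.5
```

Emit:
jog_arm(rows="0 0 0 0.001 0 0 0;0 0 0 0.002 0 0 0;0 0 0 0.003 0 0 0;0 0 0 0.004 0 0 0;0 0 0 0.004 0 0 0;0 0 0 0.004 0 0 0")

```text
time_s: 21.88
position: [0.5867, 0.0372, 0.2411]
tcp_rot: [[-1.0, 0.002, 0.006], [0.002, 1.0, 0.0], [-0.006, 0.0, -1.0]]
force: [-0.1, 1.0, 9.0]
opening: 0.006
grasp_force: 4.1
```

Emit:
jog_arm(rows="0 0 0 0.001 0 0 0;0 0 0 0.002 0 0 0;0 0 0 0.002 0 0 0;0 0 0 0.002 0 0 0")

```text
time_s: 22.22
position: [0.587, 0.0372, 0.2404]
tcp_rot: [[-1.0, 0.002, 0.007], [0.002, 1.0, 0.0], [-0.007, 0.0, -1.0]]
force: [-0.2, 0.3, 8.2]
opening: 0.006
grasp_force: 4.4
```

Emit:
jog_arm(rows="0 0 0 0.001 0 0 0;0 0 0 0.002 0 0 0;0 0 0 0.003 0 0 0;0 0 0 0.003 0 0 0;0 0 0 0.003 0 0 0")

```text
time_s: 22.63
position: [0.5869, 0.0371, 0.239]
tcp_rot: [[-1.0, 0.002, 0.007], [0.002, 1.0, 0.0], [-0.007, 0.0, -1.0]]
force: [0.4, 0.7, 9.1]
opening: 0.009
grasp_force: 4.7
```

Emit:
jog_arm(rows="0 0 0 0.001 0 0 0;0 0 0 0.002 0 0 0;0 0 0 0.003 0 0 0;0 0 0 0.004 0 0 0;0 0 0 0.004 0 0 0;0 0 0 0.004 0 0 0")

```text
time_s: 23.13
position: [0.5869, 0.0371, 0.2369]
tcp_rot: [[-1.0, 0.002, 0.007], [0.002, 1.0, 0.0], [-0.007, 0.0, -1.0]]
force: [-0.2, 0.5, 10.2]
opening: 0.002
grasp_force: 4.7
```

Emit:
jog_arm(rows="0 0 0 0.001 0 0 0;0 0 0 0.002 0 0 0;0 0 0 0.003 0 0 0;0 0 0 0.004 0 0 0;0 0 0 0.005 0 0 0;0 0 0 0.005 0 0 0;0 0 0 0.005 0 0 0")

```text
time_s: 23.72
position: [0.5867, 0.0371, 0.234]
tcp_rot: [[-1.0, 0.002, 0.006], [0.002, 1.0, 0.0], [-0.006, 0.0, -1.0]]
force: [-0.7, -0.6, 7.5]
opening: 0.004
grasp_force: 3.8
```

Emit:
jog_arm(rows="0 0 0 0.001 0 0 0;0 0 0 0.002 0 0 0;0 0 0 0.003 0 0 0;0 0 0 0.003 0 0 0;0 0 0 0.003 0 0 0")

```text
time_s: 24.13
position: [0.5868, 0.037, 0.2335]
tcp_rot: [[-1.0, 0.002, 0.007], [0.002, 1.0, 0.0], [-0.007, 0.0, -1.0]]
force: [-2.1, -0.7, 12.6]
opening: 0.006
grasp_force: 6.1
```

Emit:
jog_arm(rows="0 0 0 0.001 0 0 0;0 0 0 0.002 0 0 0;0 0 0 0.002 0 0 0;0 0 0 0.002 0 0 0")

```text
time_s: 24.47
position: [0.5869, 0.037, 0.2334]
tcp_rot: [[-1.0, 0.002, 0.007], [0.002, 1.0, -0.0], [-0.007, -0.0, -1.0]]
force: [-3.0, 0.4, 17.0]
opening: 0.01
grasp_force: 8.3
```

Seated hard (no more travel while the force rises). Retreat and check.

Emit:
jog_arm(rows="0 0 0 -0.01 0 0 0;0 0 0 -0.04 0 0 0;0 0 0 -0.1 0 0 0;0 0.08 0 -0.18 0 0 0;0 0.16 0 -0.2 0 0 0;0 0.2 0 -0.2 0 0 0;0 0.2 0 -0.2 0 0 0;0 0.2 0 -0.2 0 0 0")

```text
time_s: 25.13
position: [0.4838, 0.0378, 0.33]
tcp_rot: [[-1.0, 0.003, 0.003], [0.003, 1.0, 0.001], [-0.003, 0.001, -1.0]]
force: [-0.8, 0.3, -0.2]
opening: 0.006
grasp_force: 0.0
```

```bash
python3 chk.py c9
```

```text
25.1333 [0.4838 0.0378 0.33  ] phi -0.16350836474319563 F [-0.7615  0.2737 -0.1806] [-0.0048  0.0104  0.0126] 0.006048686418239731 0.0 [ -8.8061  13.4219  95.1124   0.0903  71.3135 -98.6903]
pin [([0.5868, 0.0376, 0.1854], 0.65)]
predicted row of grip top: up [271.9607 192.723 ] down [272.0308 201.6894]
diff to ref [45 45 45 45 46 46 48 46 45 48 47 47 46 46 46 53 55 55 58 57 58 56 56 56
 56 44 28 24 23 36 24 33 38 30 28 23 24 50 54 50]
```

View pics/c9.png

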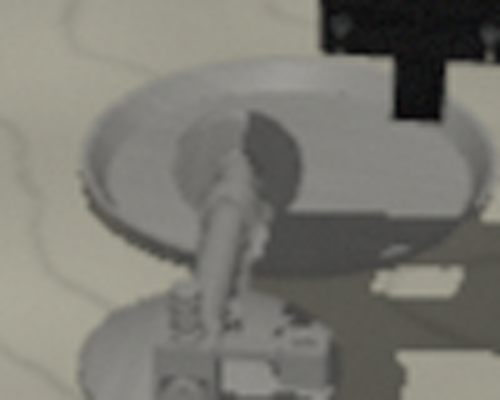

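The pin's collar is down on the block (around pixel 185,335 of the crop), upright, and the gripper is clear of it.

```bash
python3 -c "
from h import *
print(bot.hand_in())"
```

```text
the job is handed in; nothing more can be done
None
```

The tiffin carrier is locked: the pin dropped into the crossbar and was pressed home with at most about 17 N, the last image shows its collar on the block with the arm clear, and I handed the job in at about 25 s; no verdict was returned, and I did not re-measure the katoris, shaker and thali afterwards.

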